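Serve the last juice carton from the pedal-lid chest

ROBOT

A 6-joint arm with a two-finger parallel gripper is mounted at the origin on the work surface. World frame = base frame: x ahead of the robot, y to its left, z up, the work surface at z = 0. Lengths are in m, angles in rad, forces in N, time in s.
With the tool pointing down it reaches from about 0.3 to 0.85 m from the base axis. Payload 4.2 kg.
Tool frame: the origin (TCP) lies on the centre line of the jaws, within the pads' length; the fingertips stand 14 mm ahead of it and the grasp point (between the pads) lies 5 mm behind it; z points along the fingers, y is the direction in which the jaws open and shut (so a half turn about z gives the same grasp; the last joint's range is limited). The gripper opens to 91 mm and grips with 3 to 60 N. Pads are 32 mm wide; open, the fingers measure 118 mm over their backs; the gripper's body (76 mm by 178 mm) begins 60 mm behind the grasp point.
Start: joints at [-1.199, 0.32, 1.565, -0, 1.257, -0.02], TCP at [0.22, -0.531, 0.228] pointing down, gripper open.
Joint ranges: [-3.11, 3.11], [-0.84, 2.01], [0.21, 2.61], [-1.34, 4.49], [0.05, 2.63], [-2.56, 2.56]. Speed limits (rad/s): [2.57, 2.57, 3.14, 3.14, 3.14, 3.14].

INTERFACE

Orientations are given as a rotation vector (axis times angle).
In Python, from plant import robot gives the robot as it stands.
- The arm moves only by the shell command python3 -m handwheel 'ROWS' [FORCE]. ROWS is JSON, one flat list of numbers, 7 for each row, row after row: the opening, from 0 (shut) to 1 (fully open), then the shift along the tool's x, y, z in cm, then the turn, a rotation vector about the tool's x, y, z in rad. In form: [hand, tx, ty, tz, rx, ry, rz, hand, tx, ty, tz, rx, ry, rz, ...]. A call has 1 to 20 rows; each row is the pose to reach, as a shift and turn from the pose commanded when the call began, along the tool's axes at that moment; what a row does not reach only later rows make up. A row lasts 1/8 s, in which the tool goes at most 62.5 mm and 10.7 degrees, less where a joint would pass 70% of its speed; a pose out of reach is approached as far as the arm can. A call with a gripper value outside its range is refused whole. The fingers move at their own pace and stop on an object; FORCE is the grip in N (left out, the last holds). Time passes only in rows, so rows that repeat a pose let the fingers close. It gives the time, the measured TCP pose, the force and the opening at its end, in the units of the state.
- robot.state(): the state, without advancing time (a new reading comes with each control period).
- robot.snapshot(name): name is "side" or "top"; returns a dict with "img" (480x640x3 uint8, blue, green, red), "camera_matrix" (3x3 intrinsics, pixels), "xyz" and "orientation" of the camera in the world. Camera axes: x right, y down, z forward; pixel columns grow to the right and rows downward; lengths in m; the calibration is good to about 2 mm. A picture is of the moment at which its call begins. There is no depth.
- robot.finish_job(): hands the job in, once; it reports no verdict.
The state is a dict: "time": time; "q": joint angles; "qd": joint speeds; "joint_efforts": joint torques, N m; "eef_pos": TCP position; "ee_rot": TCP orientation; "wrist_force": force on the tool from outside, world axes, zero at the start; "torque": the same for the moment, N m; "gripper_width": finger opening in m.
Only numpy, scipy, OpenCV 4.12 (cv2) and the standard library are available. Lean on these libraries where they do the work, as an engineer would, in place of code of your own. Each camera call takes 0.05 s, during which the arm holds its last target. There are 200 camera calls.

TASK

One of the four meal trays has no juice yet. Press the chest's pedal lever right down so that the lid rises and stands open by itself, take out the juice carton and lay it flat along the middle of that tray like the others, lowering it rather than dropping it; then ease the pedal all the way back up so that the lid comes down shut without slamming. Keep hand and arm off the lid, and leave the other trays and cartons where they are.

Things in the scene. Friction and masses are not known exactly. Their poses are not given: they have to be found in the camera images.
- chest: Grey insulated chest; origin under its centre on the table. 250 mm deep (x, front to back), 300 mm wide (y), walls 22 mm thick, rim 130 mm above the table; with the lid shut the top is 157 mm high. The pedal lever and push rod are on its -y side, the pad stands out in front (-x), the lid hinges along the back top edge (+x, 142 mm high).
- lid (a joint): Angle of the chest's lid in rad: 0 shut, 1.75 fully open (leaning back past upright, away from the pedal pad). The lid is 262 mm long and its top stands about 400 mm above the table when open. Fully open it stays by itself; let go below about 1.4 rad it falls shut and slams. It turns about 4 rad per rad of pedal on average, so move the pad slowly (say 50 mm/s).
- pedal (a joint): Angle of the pedal lever in rad: 0 up (lid shut), 0.43 right down against its stop (lid fully open). A push rod links it to the lid: each moves only with the other. Pressing takes 7 to 14 N at the pad at first, less as the lid nears upright. With the lid standing open the pedal stays down; as it is brought up the closing lid pushes it upward, so hold it back.
- pedal_pad (a point): Centre of the pedal's ribbed steel pad, 52 mm long (x), 50 mm wide (y), 10 mm thick, 76 mm in front of the chest. Height: 117 mm up, 43 mm right down. It slopes 0.215 rad front up when up, as much front down when down. Axes turn with the pedal (at angle 0 the chest's). Both its sides are free to be gripped from above; a 6 mm steel bar leaves its rear -y corner.
- pedal_pivot (a point): Point on the pedal's pivot axis (y), 80 mm above the table, in the pad's middle plane (inside the chest's side wall). Axes are the chest's: x from front to back, z up. At pedal angle p the pad's centre lies at x = -0.175 cos(0.215 - p), y = 0, z = 0.175 sin(0.215 - p) m from here.
- chest_in (a point): Centre of the chest's white inner floor, 70 mm above the table and 60 mm below the rim; axes as the chest's. The inside is 206 mm (x) by 256 mm (y); a blue hard-shell ice brick 160 x 20 x 40 mm stands along each of the two side walls (y = +-116 mm).
- carton_mid (a point): Centre of the juice carton to be served, lying flat in the chest: 116 mm long (x), 48 mm wide (y), 38 mm high, 0.21 kg or so; z up.
- tray_empty_top (a point): Centre of the clear rigid top of the black meal tray that has no carton: 187 mm long (x), 137 mm wide (y), its flat top 36 mm above the table. The tray stands loose, 0.4 kg.
- tray_a_top (a point): Centre of the top of another meal tray, same size and axes, with a carton on it. Leave it alone.
- tray_b_top (a point): Centre of the top of another meal tray, same size and axes, with a carton on it. Leave it alone.
- tray_c_top (a point): Centre of the top of another meal tray, same size and axes, with a carton on it. Leave it alone.
- carton_a_mid (a point): A sealed juice carton like carton_mid, already lying on tray a; its centre, x along its length. Leave it alone.
- carton_b_mid (a point): A sealed juice carton like carton_mid, already lying on tray b; its centre, x along its length. Leave it alone.
- carton_c_mid (a point): A sealed juice carton like carton_mid, already lying on tray c; its centre, x along its length. Leave it alone.
- carton: The juice carton to be served (see carton_mid); origin at the centre of its underside.

How it is judged:
On the way, in this order (a step that is already met when the one before it is completed fails the run):
1. the lid stands open by itself, the pedal pressed right down and let go (value of joint lid above 1.6 rad and contact force between the fingers and pedal below 0.1 N), for 0.3 s.
2. the carton lies flat along the middle of the tray that had none, let go, the lid still open (horizontal distance between carton_mid and tray_empty_top below 0.03 m and z of carton_mid in the frame of tray_empty_top between 0.012 and 0.026 m and angle between carton_mid's own z axis and vertical below 0.15 rad and angle between the x axis of carton_mid and the x axis of tray_empty_top, either way round below 0.35 rad and contact force between the fingers and carton below 0.1 N and linear speed of carton below 0.03 m/s and value of joint lid above 1.4 rad), for 0.3 s.
At the end, for the whole second after the job is handed in: The carton lies at rest and let go on the tray that had none: its centre within 30 mm of the tray's centre, flat, its length along the tray's length within 0.35 rad (20 degrees); the lid is shut (under 0.08 rad) and the pedal fully up (under 0.03 rad) (horizontal distance between carton_mid and tray_empty_top below 0.03 m and z of carton_mid in the frame of tray_empty_top between 0.012 and 0.026 m and angle between carton_mid's own z axis and vertical below 0.15 rad and angle between the x axis of carton_mid and the x axis of tray_empty_top, either way round below 0.35 rad and contact force between the fingers and carton below 0.1 N and linear speed of carton below 0.03 m/s and value of joint lid below 0.08 rad and value of joint pedal below 0.03 rad and velocity of joint lid above -0.1 rad/s); the robot touches nothing.
It fails at once if the lid slams (still closes faster than 2 rad/s within its last 0.35 rad) (velocity of joint lid below -2 rad/s and value of joint lid below 0.35 rad).
It fails at once if the hand or arm touches the lid (contact force between any of the fingers, the arm and lid above 1 N).
It fails at once if the carton is dropped or thrown (falls free faster than 0.7 m/s) (contact force between the fingers and carton below 0.05 N and linear speed of carton above 0.7 m/s).
It fails at once if another tray or its carton, or the tray being served, is pushed more than 30 mm (distance of any of tray_a_top, tray_b_top, tray_c_top, carton_a_mid, carton_b_mid, carton_c_mid, tray_empty_top from where it was at the start of the episode above 0.03 m).
It also fails if it takes over 72 s, if anything falls off the work surface, if the arm or the gripper's body presses on something with over 40 N, if the wrist force passes 120 N, or if a joint passes its speed limit or range.

## Working session

There is one attempt and no reset: what is moved stays moved. The work goes in short steps, Python scripts to look and compute and a shell command to move; the robot and the scene stay as the last step left them, time stands still between calls to the robot, and variables do not carry over. Pictures are saved under pics/ and viewed, about 8 in all and at most 12, crops included, and the job is handed in when it is done.

```bash
ls; mkdir -p pics; python3 - <<'E'
from plant import robot
import cv2
for n in("top","side"):
    s=robot.snapshot(n);cv2.imwrite(f"pics/{n}0.png",s["img"]);print(n,s["camera_matrix"],s["xyz"],s["orientation"])
print(robot.state())
E
```

```text
pics
top [[447.5089449    0.         322.69128384]
 [  0.         447.5089449  238.83619292]
 [  0.           0.           1.        ]] [0.39595539 0.0506798  1.1941973 ] [-2.0986046   2.15713758 -0.18581854]
side [[545.78987568   0.         321.08797064]
 [  0.         545.78987568 237.96831062]
 [  0.           0.           1.        ]] [0.5009014  0.9534124  1.01772539] [-0.12484725  2.86862475 -1.20197369]
{'time': 0.1, 'q': array([-1.19901235e+00,  3.20199749e-01,  1.56556102e+00, -1.24910752e-05,
        1.25739605e+00, -2.00240475e-02]), 'qd': array([ 0.00061366, -0.00058995, -0.00349479,  0.00060711, -0.00035429,
        0.0004031 ]), 'joint_efforts': array([ 5.94576086e-04, -4.13331485e+01, -2.32509577e+01,  7.30099319e-02,
        4.22297814e-02, -4.49330071e-05]), 'eef_pos': array([ 0.21939578, -0.53102744,  0.227219  ]), 'ee_rot': array([-3.07999084e+00, -6.11228058e-01,  4.48063728e-04]), 'wrist_force': array([ 0.25385282, -0.37263073,  0.12530801]), 'torque': array([ 0.00130719,  0.0072083 , -0.0172999 ]), 'gripper_width': 0.09130072163642347}
```

View pics/top0.png

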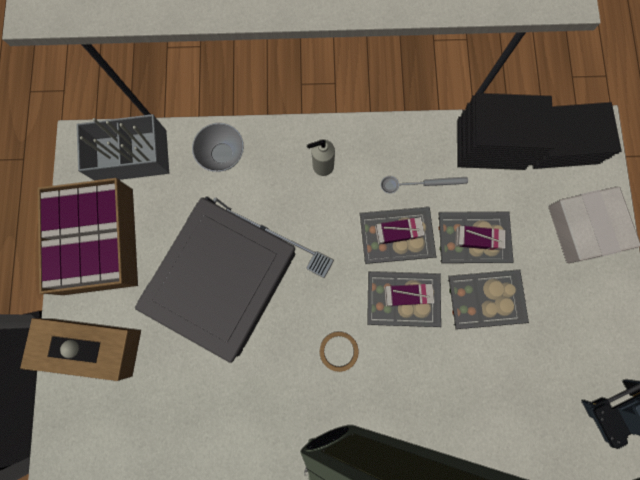

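View pics/side0.png

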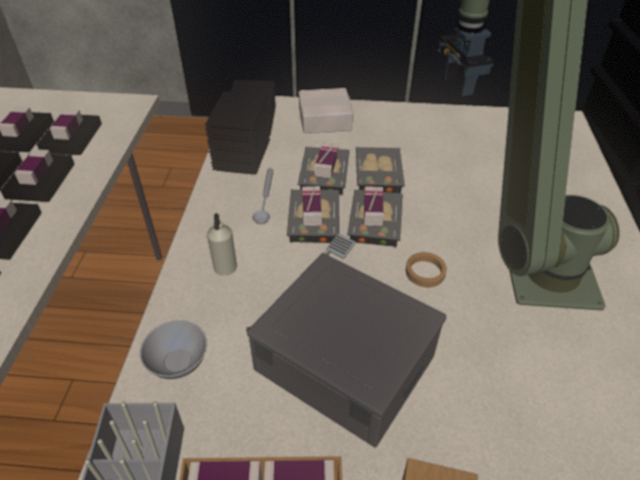

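The top view shows the shut chest (corners about (207,199), (295,246), (233,361), (137,308)) and the pad at (320,264). The trays are at (398,235), (476,237), (404,299) and (487,299), and the last one is empty. In the side view the pad is at (341,245) and the empty tray at (380,168).

```bash
cat > h.py <<'E'
import numpy as np, cv2
from scipy.spatial.transform import Rotation as R
from plant import robot
def ray(s,uv):
    d=np.linalg.inv(s["camera_matrix"])@np.array([uv[0],uv[1],1.]); return np.array(s["xyz"]),R.from_rotvec(s["orientation"]).as_matrix()@d
def plane(s,uv,z):
    o,d=ray(s,uv); return o+d*(z-o[2])/d[2]
def tri(a,ua,b,ub):
    o,d=ray(a,ua);p,e=ray(b,ub); t=np.linalg.lstsq(np.c_[d,-e],p-o,rcond=None)[0]
    P,Q=o+d*t[0],p+e*t[1]; return (P+Q)/2,np.linalg.norm(P-Q)
def proj(s,P):
    c=R.from_rotvec(s["orientation"]).as_matrix().T@(np.array(P)-s["xyz"]); u=s["camera_matrix"]@c; return u[:2]/u[2]
E
python3 - <<'E'
from h import *
s=robot.snapshot("top");t=robot.snapshot("side")
im=s["img"];g=cv2.cvtColor(im,cv2.COLOR_BGR2GRAY)
m=(g<110).astype(np.uint8)
for (x0,y0,x1,y1),z,n in (((130,190,300,365),.157,"lid"),((445,268,530,330),.036,"tray"),((300,245,340,282),.117,"pad")):
    c=m[y0:y1,x0:x1]; 
    c=cv2.morphologyEx(c,cv2.MORPH_OPEN,np.ones((5,5) if n!="pad" else (1,1),np.uint8))
    cs=max(cv2.findContours(c,0,2)[0],key=cv2.contourArea).reshape(-1,2)+[x0,y0]
    P=np.array([plane(s,p,z)[:2] for p in cs],np.float32)
    r=cv2.minAreaRect(P); print(n,r, cv2.boxPoints(r).round(3).tolist())
big=np.hstack([cv2.resize(im[190:365,130:345],None,fx=2.4,fy=2.4,interpolation=2)[:420],cv2.resize(t["img"][225:275,315:365],(250,420 and 250),interpolation=2).repeat(1,0)if 0 else cv2.copyMakeBorder(cv2.resize(t["img"][225:275,315:365],(250,250),interpolation=2),0,170,0,0,0)])
cv2.imwrite("pics/z.png",big); print(big.shape)
E
```

```text
lid ((0.4994668662548065, 0.29668205976486206), (0.26834455132484436, 0.3090190291404724), 60.25090026855469) [[0.29899999499320984, 0.25699999928474426], [0.5669999718666077, 0.10400000214576721], [0.699999988079071, 0.3370000123977661], [0.4320000112056732, 0.49000000953674316]]
tray ((0.4345908463001251, -0.3677959442138672), (0.13670288026332855, 0.18959784507751465), 3.4263768196105957) [[0.3610000014305115, -0.2770000100135803], [0.3720000088214874, -0.46700000762939453], [0.5080000162124634, -0.4580000042915344], [0.4970000088214874, -0.26899999380111694]]
pad ((0.5309118032455444, 0.06694453954696655), (0.05118323862552643, 0.04783790186047554), 61.63448715209961) [[0.49799999594688416, 0.0560000017285347], [0.5400000214576721, 0.032999999821186066], [0.5640000104904175, 0.07800000160932541], [0.5220000147819519, 0.10100000351667404]]
(420, 766, 3)
```

View pics/z.png

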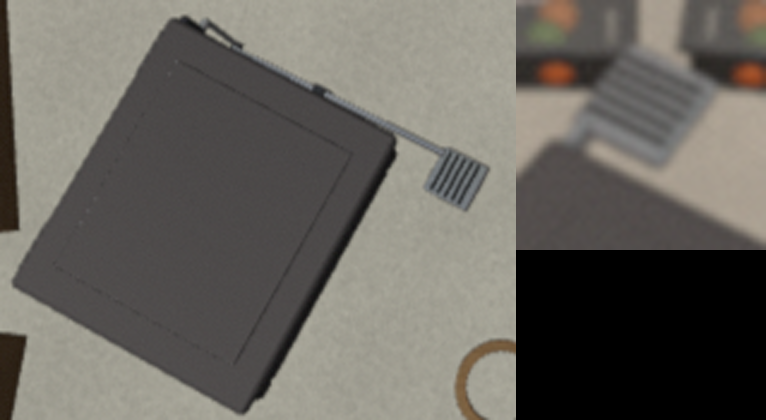

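```bash
python3 - <<'E'
from h import *
s=robot.snapshot("top");t=robot.snapshot("side")
print(tri(s,(320.8,264.2),t,(341.4,246)))
st=robot.state();R0=R.from_rotvec(st["ee_rot"]);print(R0.as_matrix().round(3))
yaw=np.radians(60.3);cx=np.array([np.cos(yaw),np.sin(yaw),0])
for sg in(1,-1):
    x=sg*cx;z=np.array([0,0,-1.]);T=R.from_matrix(np.c_[x,np.cross(z,x),z])
    print(sg,(R0.inv()*T).as_rotvec(), R0.inv().apply(np.array([.531,.067,.20])-st["eef_pos"])*100)
E
```

```text
(array([0.52620502, 0.0568638 , 0.11047516]), np.float64(0.0008450402303453433))
[[ 0.924  0.382 -0.   ]
 [ 0.382 -0.924  0.   ]
 [ 0.    -0.    -1.   ]]
1 [-4.55367471e-04 -1.84781629e-04 -6.60640590e-01] [ 51.63395816 -43.40203996   2.79185318]
-1 [-2.37934589e-04  5.86355218e-04  2.48095199e+00] [ 51.63395816 -43.40203996   2.79185318]
```

```bash
python3 - <<'E'
from h import *
s=robot.snapshot("top");t=robot.snapshot("side")
for P in([.531,.067,.12],[.526,.057,.12],[.531,.067,.117]):print(proj(s,P),proj(t,P))
im=s["img"][245:285,300:345];cv2.imwrite("pics/p.png",np.hstack([cv2.resize(im,None,fx=9,fy=9,interpolation=0),cv2.resize(t["img"][225:265,320:365],None,fx=9,fy=9,interpolation=0)]))
E
```

```text
[316.50766467 262.04544824] [339.01782946 246.04438646]
[320.69947182 263.98860667] [341.4319034  243.12884071]
[316.53031022 262.19954697] [338.98224613 246.95473374]
```

View pics/p.png

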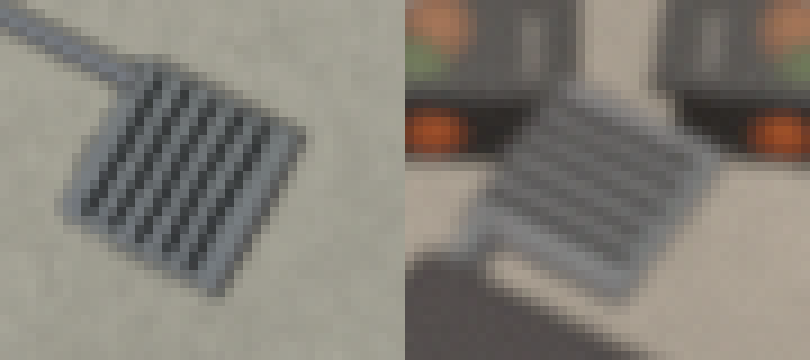

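```bash
python3 -m handwheel '[1,6,-5,0,0,0,-0.08, 1,12,-10,0,0,0,-0.16, 1,18,-15,0,0,0,-0.24, 1,24,-20,0,0,0,-0.32, 1,30,-25,0,0,0,-0.4, 1,36,-30,0,0,0,-0.48, 1,42,-35,0,0,0,-0.56, 1,48,-40,0,0,0,-0.62, 1,51.2,-43,0,0,0,-0.66, 1,51.2,-43,1,0,0,-0.66, 1,51.2,-43,2,0,0,-0.66,1,51.2,-43,2,0,0,-0.66]'
```

```text
time: 1.9
eef_pos: [0.5289, 0.0639, 0.2066]
ee_rot: [-2.713, -1.582, 0.003]
wrist_force: [-0.5, -0.9, 0.3]
gripper_width: 0.091
```

The crop puts the pad centre at (320,264) in the top view and (341,245) in the side view, so about (0.526, 0.058). The bar leaves its rear -y corner. I'll descend over it.

```bash
python3 -m handwheel '[1,-0.7,0,1.5,0,0,0, 1,-0.7,0,3,0,0,0, 1,-0.7,0,4.5,0,0,0, 1,-0.7,0,6,0,0,0, 1,-0.7,0,7.5,0,0,0, 1,-0.7,0,9.3,0,0,0, 1,-0.7,0,9.3,0,0,0]' 25; python3 - <<'E'
from h import *
t=robot.snapshot("side")["img"][170:290,270:410];s=robot.snapshot("top")["img"][210:330,250:390]
cv2.imwrite("pics/g.png",cv2.resize(np.hstack([s,t]),None,fx=2.8,fy=2.8,interpolation=2))
E
```

```text
time: 2.78
eef_pos: [0.524, 0.0553, 0.1133]
ee_rot: [-2.716, -1.576, 0.005]
wrist_force: [0.6, -0.5, 0.6]
gripper_width: 0.091
```

View pics/g.png

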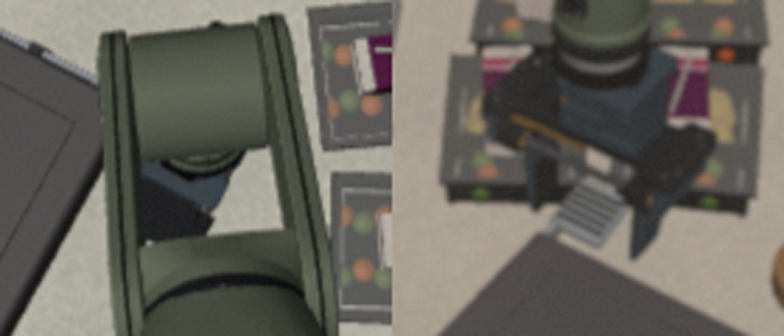

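The pad lies between the two fingers, near (590,215) in the side half of the picture. I'll close on it.

```bash
python3 -m handwheel '[0.3,0,0,0,0,0,0,0.3,0,0,0,0,0,0,0.3,0,0,0,0,0,0,0.3,0,0,0,0,0,0,0.3,0,0,0,0,0,0,0.3,0,0,0,0,0,0]' 25
```

```text
time: 3.62
eef_pos: [0.5237, 0.0561, 0.1148]
ee_rot: [-2.715, -1.575, 0.003]
wrist_force: [-4.4, 3.2, 2.3]
gripper_width: 0.0499
```

```bash
python3 -m handwheel '[0.3,-0.1,-0.1,0.49,0,0.029,0, 0.3,-0.19,-0.1,0.98,0,0.057,0, 0.3,-0.26,-0.1,1.48,0,0.086,0, 0.3,-0.32,-0.1,1.98,0,0.115,0, 0.3,-0.36,-0.1,2.48,0,0.143,0, 0.3,-0.39,-0.1,2.98,0,0.172,0, 0.3,-0.4,-0.1,3.48,0,0.2,0, 0.3,-0.4,-0.1,3.98,0,0.23,0, 0.3,-0.39,-0.1,4.49,0,0.258,0, 0.3,-0.36,-0.1,4.99,0,0.287,0, 0.3,-0.32,-0.1,5.49,0,0.315,0, 0.3,-0.26,-0.1,5.98,0,0.344,0, 0.3,-0.19,-0.1,6.48,0,0.373,0, 0.3,-0.1,-0.1,6.98,0,0.4,0, 0.3,0,-0.1,7.4,0,0.43,0, 0.3,0,-0.1,7.6,0,0.43,0, 0.3,0,-0.1,7.6,0,0.43,0]' 30
```

```text
time: 5.75
eef_pos: [0.5244, 0.0573, 0.0392]
ee_rot: [-2.485, -1.443, -0.544]
wrist_force: [0.7, 7.9, -0.4]
gripper_width: 0.0494
```

```bash
python3 -m handwheel '[1,0,0,0,0,0,0,1,0,0,0,0,0,0,1,0,0,0,0,0,0,1,0,0,0,0,0,0,1,0,0,-1,0,0,0,1,0,0,-3,0,0,0,1,0,0,-6,0,0,0,1,0,0,-9,0,0,0,1,0,0,-12,0,0,0,1,0,0,-12,0,0,0]'; python3 - <<'E'
from h import *
t=robot.snapshot("side")["img"];s=robot.snapshot("top")["img"]
cv2.imwrite("pics/o.png",np.hstack([s[120:420,100:420],t[100:400,170:560]]))
E
```

```text
time: 7.0
eef_pos: [0.5005, 0.0113, 0.1504]
ee_rot: [-2.491, -1.445, -0.549]
wrist_force: [-0.2, 0.2, 0.4]
gripper_width: 0.0915
```

View pics/o.png

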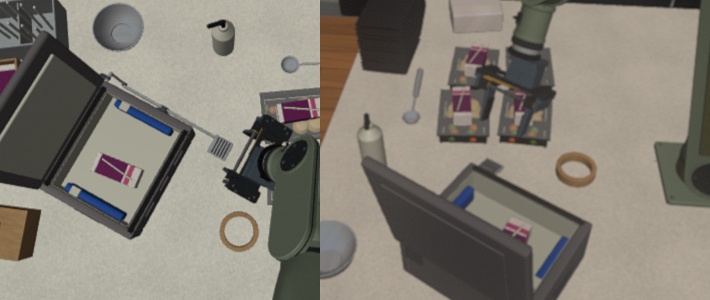

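The lid stands open past upright and the pedal is down. The carton is near (219,290) in the full top view, at an angle between the two ice bricks.

```bash
python3 - <<'E'
from h import *
S=robot.snapshot("top");T=robot.snapshot("side")
a=cv2.resize(S["img"][220:360,140:300],None,fx=3,fy=3,interpolation=2);b=cv2.resize(T["img"][255:405,315:435],None,fx=2.8,fy=2.8,interpolation=2)
cv2.imwrite("pics/c.png",np.hstack([a,b[:420]]))
s=S["img"];h=cv2.cvtColor(s,cv2.COLOR_BGR2HSV)
m=cv2.inRange(h,(135,60,30),(179,255,255));m[:250]=0;m[330:]=0;m[:,:180]=0;m[:,260:]=0
p=np.argwhere(m)[:,::-1]
P=np.array([plane(S,q,.108)[:2] for q in p],np.float32);r=cv2.minAreaRect(P);print(r,cv2.boxPoints(r).round(3).tolist(),p.min(0),p.max(0))
E
```

```text
((0.47439706325531006, 0.31597375869750977), (0.08658222109079361, 0.047986872494220734), 66.80498504638672) [[0.4350000023841858, 0.28600001335144043], [0.4790000021457672, 0.2669999897480011], [0.5139999985694885, 0.34599998593330383], [0.4690000116825104, 0.36500000953674316]] [195 274] [234 304]
```

View pics/c.png

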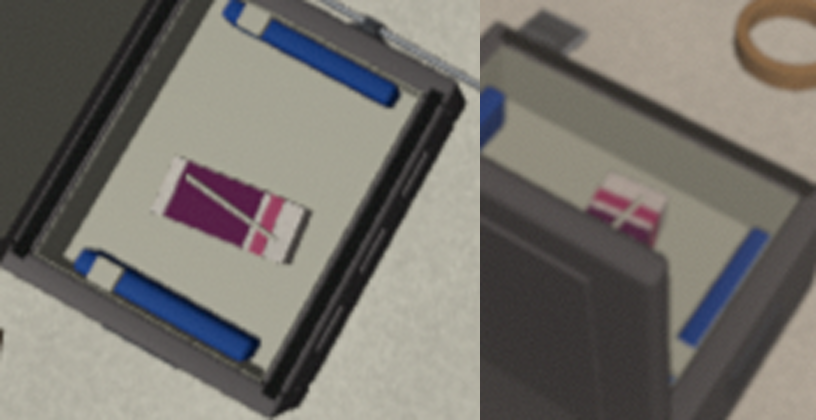

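```bash
python3 - <<'E'
from h import *
S=robot.snapshot("top")
c=np.array([(180,157),(304,205),(288,262),(153,212)])/3+[140,220]-.3
P=np.array([plane(S,q,.108)[:2] for q in c]);print(P.round(3),[np.linalg.norm(P[i]-P[i-1]).round(3) for i in range(4)],P.mean(0))
d=P[0]+P[3]-P[1]-P[2];print("axis deg",np.degrees(np.arctan2(d[1],d[0])))
C=np.append(P.mean(0),.0)
st=robot.state();R0=R.from_rotvec(st["ee_rot"]);print("from",st["eef_pos"])
for yaw in(63,66.8):
  y=np.radians(yaw);x=np.array([np.cos(y),np.sin(y),0]);z=np.array([0,0,-1.]);T=R.from_matrix(np.c_[x,np.cross(z,x),z])
  print(yaw,(R0.inv()*T).as_rotvec())
up=R0.inv()
for P in([.5005,.0113,.26],[C[0],C[1],.26]):print(up.apply(np.array(P)-st["eef_pos"])*100)
# chest frame position of carton rel. to pad
cx=np.array([np.cos(np.radians(60.3)),np.sin(np.radians(60.3))]);cy=np.array([-cx[1],cx[0]])
v=C[:2]-[.526,.058];print("chest xy rel pad",v@cx,v@cy,"rel chest",v@cx-.201)
# rotation check
print(st["q"])
E
```

```text
[[0.516 0.352]
 [0.474 0.251]
 [0.429 0.264]
 [0.472 0.373]] [np.float64(0.049), np.float64(0.109), np.float64(0.047), np.float64(0.117)] [0.47282783 0.31018411]
axis deg 68.10062588465496
from [0.49879609 0.01285714 0.14698762]
63 [ 0.00811073 -0.42928459 -0.04707241]
66.8 [ 0.02234916 -0.42896924 -0.11237238]
[  4.65813942   0.20158537 -10.29720203]
[ 26.99893909 -17.01620226  -0.03021424]
chest xy rel pad 0.1927104490381599 0.1711338245789221 rel chest -0.008289550961840114
[-0.26098858  0.2263727   2.0107009   0.55473334  0.87121596 -0.0975323 ]
```

```bash
python3 -m handwheel '[1,1.5,0,-3.5,0,-0.12,0, 1,3,0,-7,0,-0.25,-0.02, 1,4.7,0.2,-10.3,0.01,-0.38,-0.06, 1,9,-3.2,-8.2,0.02,-0.429,-0.1, 1,13.5,-6.7,-6.2,0.025,-0.429,-0.125, 1,18,-10,-4.1,0.025,-0.429,-0.125, 1,22.5,-13.6,-2.1,0.025,-0.429,-0.125, 1,27,-17,0,0.025,-0.429,-0.125,1,27,-17,0,0.025,-0.429,-0.125,1,27,-17,0,0.025,-0.429,-0.125]'; python3 - <<'E'
from h import *
st=robot.state();R0=R.from_rotvec(st["ee_rot"]);m=R0.as_matrix();print(m.round(3),np.degrees(np.arctan2(m[1,0],m[0,0])),st["q"])
print(R0.inv().apply(np.array([.4725,.3105,.091])-st["eef_pos"])*100)
y=np.radians(67.5);x=np.array([np.cos(y),np.sin(y),0]);z=np.array([0,0,-1.]);T=R.from_matrix(np.c_[x,np.cross(z,x),z]);print((R0.inv()*T).as_rotvec())
E
```

```text
time: 8.5
eef_pos: [0.4731, 0.3097, 0.2594]
ee_rot: [2.609, 1.746, -0.002]
wrist_force: [0.5, -0.7, 0.3]
gripper_width: 0.0912
[[ 0.382  0.924  0.   ]
 [ 0.924 -0.382 -0.003]
 [-0.002  0.001 -1.   ]] 67.57010526974054 [ 0.56058469  0.28719094  1.53170231 -0.00237703  1.32379037  0.95264126]
[ 0.09064441 -0.10562808 16.83713533]
[0.00124657 0.00222425 0.00122495]
```

```bash
python3 -m handwheel '[1,0,-0.1,4,0,0,0, 1,0,-0.1,8,0,0,0, 1,0,-0.1,11,0,0,0, 1,0,-0.1,13.5,0,0,0, 1,0,-0.1,15,0,0,0, 1,0,-0.1,16,0,0,0,1,0,-0.1,16.7,0,0,0,1,0,-0.1,16.7,0,0,0,0.35,0,-0.1,16.7,0,0,0,0.35,0,-0.1,16.7,0,0,0,0.35,0,-0.1,16.7,0,0,0,0.35,0,-0.1,16.7,0,0,0,0.35,0,-0.1,16.7,0,0,0,0.35,0,-0.1,16.7,0,0,0]' 20
```

```text
time: 10.25
eef_pos: [0.4726, 0.3102, 0.0936]
ee_rot: [2.611, 1.745, 0.001]
wrist_force: [-2.6, 0.4, 1.9]
gripper_width: 0.0476
```

```bash
python3 -m handwheel '[0.35,0,0,-1,0,0,0, 0.35,0,0,-3,0,0,0,0.35,0,0,-6,0,0,0,0.35,0,0,-10,0,0,0,0.35,0,0,-14,0,0,0,0.35,0,0,-16,0,0,0,0.35,0,0,-16,0,0,0]' 25;  python3 - <<'E'
from h import *
st=robot.state();R0=R.from_rotvec(st["ee_rot"])
print(st["wrist_force"],R0.inv().apply(np.array([.4346,-.3678,.25])-st["eef_pos"])*100)
y=np.radians(93.4);x=np.array([np.cos(y),np.sin(y),0]);z=np.array([0,0,-1.]);T=R.from_matrix(np.c_[x,np.cross(z,x),z]);print((R0.inv()*T).as_rotvec())
E
```

```text
time: 11.12
eef_pos: [0.4735, 0.3106, 0.2554]
ee_rot: [2.61, 1.744, 0.009]
wrist_force: [0.2, -0.8, -2.5]
gripper_width: 0.0479
[ 0.17164002 -0.84757212 -2.51466567] [-64.16680296  22.35694652   0.42890207]
[ 0.00580687 -0.00233103 -0.45189497]
```

```bash
python3 -m handwheel '[0.35,-2,0.7,0,0,0,0, 0.35,-5,1.8,0,0,0,-0.03, 0.35,-9,3.2,0,0,0,-0.06, 0.35,-13,4.6,0,0,0,-0.09, 0.35,-17,6,0,0,0,-0.12, 0.35,-21,7.4,0,0,0,-0.15, 0.35,-25,8.8,0,0,0,-0.18, 0.35,-29,10.2,0,0,0,-0.21, 0.35,-33,11.5,0,0,0,-0.24, 0.35,-37,12.9,0,0,0,-0.27, 0.35,-41,14.3,0,0,0,-0.3, 0.35,-45,15.7,0,0,0,-0.33, 0.35,-49,17.1,0,0,0,-0.36, 0.35,-53,18.5,0,0,0,-0.39, 0.35,-57,19.9,0,0,0,-0.42, 0.35,-61,21.2,0,0,0,-0.45, 0.35,-63.2,22,0,0,0,-0.45, 0.35,-64.2,22.3,0,0,0,-0.45, 0.35,-64.2,22.3,0,0,0,-0.45]';  python3 - <<'E'
from h import *
st=robot.state();R0=R.from_rotvec(st["ee_rot"])
print(st["wrist_force"],R0.inv().apply(np.array([.4346,-.3678,.060])-st["eef_pos"])*100)
y=np.radians(93.4);x=np.array([np.cos(y),np.sin(y),0]);z=np.array([0,0,-1.]);T=R.from_matrix(np.c_[x,np.cross(z,x),z]);print((R0.inv()*T).as_rotvec())
S=robot.snapshot("top");T=robot.snapshot("side");cv2.imwrite("pics/t.png",np.hstack([cv2.resize(S["img"][190:350,340:560],None,fx=1.8,fy=1.8),cv2.resize(T["img"][90:250,280:460],None,fx=1.8,fy=1.8)]))
E
```

```text
time: 13.5
eef_pos: [0.4328, -0.3678, 0.2535]
ee_rot: [2.157, 2.283, 0.002]
wrist_force: [-0.2, 0.7, -2.0]
gripper_width: 0.0476
[-0.1603249   0.65081092 -1.9914162 ] [-0.02309447  0.15198137 19.34633683]
[ 0.00147966 -0.00054515 -0.00243969]
```

View pics/t.png

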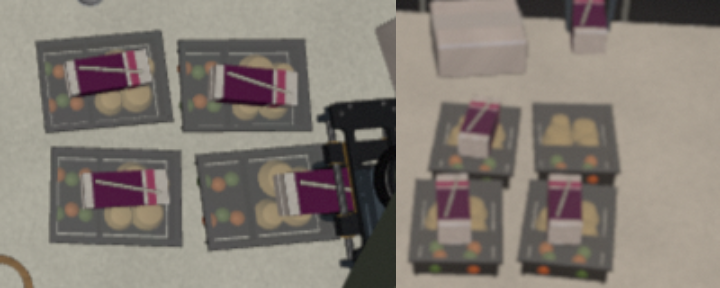

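The carton is held level above the empty tray. The neighbouring trays and cartons clear the jaws, so I'll lower it.

```bash
python3 -m handwheel '[0.35,0,0.1,3,0,0,0, 0.35,0,0.1,7,0,0,0, 0.35,0,0.1,11,0,0,0, 0.35,0,0.1,14.5,0,0,0, 0.35,0,0.1,16.5,0,0,0, 0.35,0,0.1,17.7,0,0,0, 0.35,0,0.1,18.3,0,0,0, 0.35,0,0.1,18.8,0,0,0, 0.35,0,0.1,19.1,0,0,0, 0.35,0,0.1,19.3,0,0,0, 0.35,0,0.1,19.3,0,0,0]'
```

```text
time: 14.98
eef_pos: [0.4345, -0.3684, 0.061]
ee_rot: [2.155, 2.283, 0.002]
wrist_force: [0.7, 0.1, -2.2]
gripper_width: 0.0475
```

```bash
python3 -m handwheel '[0.35,0,0,0.1,0,0,0,0.35,0,0,0.2,0,0,0,0.35,0,0,0.2,0,0,0]'
```

```text
time: 15.35
eef_pos: [0.4347, -0.3685, 0.0596]
ee_rot: [2.155, 2.282, 0.002]
wrist_force: [-1.1, 0.6, 3.5]
gripper_width: 0.0477
```

In contact (force went from -2.2 to +3.5 N). I'll release, rise and check.

```bash
python3 -m handwheel '[0.6,0,0,0,0,0,0,1,0,0,0,0,0,0,1,0,0,0,0,0,0,1,0,0,0,0,0,0,1,0,0,0,0,0,0,1,0,0,-2,0,0,0,1,0,0,-5,0,0,0,1,0,0,-9,0,0,0,1,0,0,-14,0,0,0,1,0,0,-19,0,0,0,1,0,0,-19,0,0,0]'
python3 - <<'E'
from h import *
S=robot.snapshot("top");T=robot.snapshot("side");cv2.imwrite("pics/t2.png",np.hstack([cv2.resize(S["img"][190:350,340:560],None,fx=1.8,fy=1.8),cv2.resize(T["img"][90:250,280:460],None,fx=1.8,fy=1.8)]))
h=cv2.cvtColor(T["img"],cv2.COLOR_BGR2HSV);m=cv2.inRange(h,(135,60,30),(179,255,255))
# plan: back to above pad, tilted as on release
st=robot.state();R0=R.from_rotvec(st["ee_rot"]);G=R.from_rotvec([-2.485,-1.443,-.544])
g=np.array([.5244,.0573,.0392]);a=g-G.as_matrix()[:,2]*.12
print("above",a,R0.inv().apply(np.array([a[0],a[1],.25])-st["eef_pos"])*100,(R0.inv()*G).as_rotvec(), R0.inv().apply(a-st["eef_pos"])*100)
E
```

```text
time: 16.73
eef_pos: [0.4357, -0.3696, 0.2535]
ee_rot: [2.149, 2.276, 0.002]
wrist_force: [-0.6, -0.8, -0.8]
gripper_width: 0.0914
above [0.49965922 0.01358249 0.14818015] [37.71280788  8.76017622 -0.13253324] [-0.12053863  0.42044879  0.56751485] [37.72125817  8.73790359 10.04942377]
```

View pics/t2.png

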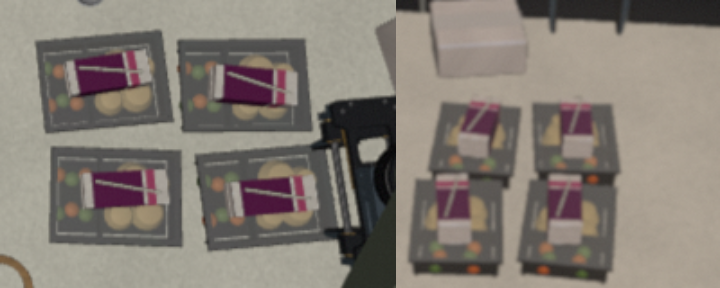

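The carton lies flat along the middle of the tray, at about (274,195) in the crop, matching the others, and nothing else has moved. Now back to the pedal.

```bash
python3 -m handwheel '[1,4,1,0,-0.012,0.042,0.057, 1,8.5,2,0,-0.024,0.084,0.114, 1,13,3,0,-0.042,0.147,0.2, 1,17.5,4,0,-0.06,0.21,0.284, 1,22,5,0,-0.072,0.252,0.34, 1,26.5,6.2,0,-0.09,0.315,0.425, 1,31,7.2,0,-0.108,0.378,0.51, 1,35,8.1,0,-0.12,0.42,0.567, 1,37.7,8.75,0,-0.12,0.42,0.567, 1,37.7,8.75,3,-0.12,0.42,0.567, 1,37.7,8.75,7,-0.12,0.42,0.567, 1,37.7,8.75,10,-0.12,0.42,0.567,1,37.7,8.75,10,-0.12,0.42,0.567,1,37.7,8.75,10,-0.12,0.42,0.567]'
python3 - <<'E'
from h import *
st=robot.state();R0=R.from_rotvec(st["ee_rot"]);G=R.from_rotvec([-2.485,-1.443,-.544])
print(R0.inv().apply(np.array([.5244,.0573,.0392])-st["eef_pos"])*100,(R0.inv()*G).as_rotvec())
E
```

```text
time: 18.58
eef_pos: [0.5002, 0.0132, 0.149]
ee_rot: [-2.485, -1.443, -0.543]
wrist_force: [0.6, 0.1, -0.3]
gripper_width: 0.0913
[-0.02022634 -0.06053515 12.07733809] [-6.61040035e-04  4.55831828e-04  1.33040084e-05]
```

```bash
python3 -m handwheel '[1,0,0,3,0,0,0, 1,0,0,6,0,0,0, 1,0,0,9,0,0,0, 1,0,0,11,0,0,0, 1,0,0,12,0,0,0, 1,0,0,12,0,0,0, 0.3,0,0,12,0,0,0,0.3,0,0,12,0,0,0,0.3,0,0,12,0,0,0,0.3,0,0,12,0,0,0,0.3,0,0,12,0,0,0,0.3,0,0,12,0,0,0]' 35
python3 - <<'E'
from h import *
st=robot.state();R0=R.from_rotvec(st["ee_rot"])
E=R.from_rotvec([-2.715,-1.575,.003])  # upright grasp pose at pedal up
yaw=np.radians(60.3);cx=np.array([np.cos(yaw),np.sin(yaw),0])
for p in np.linspace(.43,0,21)[1:]:
    d=-.175*(np.cos(.215-p)-np.cos(.215))*cx+np.array([0,0,.175*(np.sin(.215-p)+np.sin(.215))])
    print(p.round(3),(R0.inv().apply(d)*100).round(2))
E
```

```text
time: 20.08
eef_pos: [0.5243, 0.0571, 0.0399]
ee_rot: [-2.484, -1.443, -0.542]
wrist_force: [-2.6, -0.7, 3.4]
gripper_width: 0.0498
0.408 [ 0.08 -0.   -0.37]
0.387 [ 0.18 -0.   -0.73]
0.366 [ 0.28 -0.   -1.09]
0.344 [ 0.39 -0.   -1.45]
0.322 [ 0.5  -0.01 -1.81]
0.301 [ 0.63 -0.01 -2.17]
0.279 [ 0.76 -0.01 -2.52]
0.258 [ 0.9  -0.01 -2.87]
0.237 [ 1.04 -0.01 -3.22]
0.215 [ 1.2  -0.01 -3.56]
0.194 [ 1.36 -0.01 -3.9 ]
0.172 [ 1.52 -0.01 -4.24]
0.151 [ 1.7  -0.01 -4.57]
0.129 [ 1.88 -0.01 -4.9 ]
0.108 [ 2.07 -0.02 -5.22]
0.086 [ 2.27 -0.02 -5.54]
0.064 [ 2.47 -0.02 -5.86]
0.043 [ 2.68 -0.02 -6.17]
0.022 [ 2.9  -0.02 -6.48]
0.0 [ 3.12 -0.02 -6.78]
```

```bash
python3 -m handwheel '[0.3,0.08,0,-0.37,0,-0.021,0, 0.3,0.18,0,-0.73,0,-0.043,0, 0.3,0.28,0,-1.09,0,-0.064,0, 0.3,0.39,0,-1.45,0,-0.086,0, 0.3,0.5,0,-1.81,0,-0.107,0, 0.3,0.63,0,-2.17,0,-0.129,0, 0.3,0.76,0,-2.52,0,-0.15,0, 0.3,0.9,0,-2.87,0,-0.172,0, 0.3,1.04,0,-3.22,0,-0.193,0, 0.3,1.2,0,-3.56,0,-0.215,0, 0.3,1.36,0,-3.9,0,-0.236,0, 0.3,1.52,0,-4.24,0,-0.258,0, 0.3,1.7,0,-4.57,0,-0.279,0, 0.3,1.88,0,-4.9,0,-0.3,0, 0.3,2.07,0,-5.22,0,-0.322,0, 0.3,2.27,0,-5.54,0,-0.344,0, 0.3,2.47,0,-5.86,0,-0.366,0, 0.3,2.68,0,-6.17,0,-0.387,0, 0.3,2.9,0,-6.48,0,-0.408,0, 0.3,3.12,0,-6.78,0,-0.43,0]' 50
python3 - <<'E'
from plant import robot
print(robot.state()["eef_pos"],robot.state()["wrist_force"])
E
```

```text
time: 22.58
eef_pos: [0.5238, 0.0562, 0.1154]
ee_rot: [-2.715, -1.577, 0.004]
wrist_force: [-5.9, -4.1, 9.7]
gripper_width: 0.0493
[0.52375773 0.05618434 0.11538622] [-5.85965743 -4.08069904  9.69696035]
```

```bash
python3 -m handwheel '[0.3,0,0,-0.1,0,0,0,0.3,0,0,-0.2,0,0,0,0.3,0,0,-0.2,0,0,0]'
```

```text
time: 22.95
eef_pos: [0.5239, 0.0564, 0.1164]
ee_rot: [-2.714, -1.577, 0.003]
wrist_force: [-4.6, -3.7, 4.7]
gripper_width: 0.0496
```

```bash
python3 -m handwheel '[0.3,0,0,-0.1,0,0,0,0.3,0,0,-0.2,0,0,0,0.3,0,0,-0.3,0,0,0,0.3,0,0,-0.3,0,0,0]'
```

```text
time: 23.45
eef_pos: [0.5238, 0.0564, 0.1169]
ee_rot: [-2.713, -1.577, 0.005]
wrist_force: [2.6, -3.4, -27.5]
gripper_width: 0.0494
```

```bash
python3 -m handwheel '[0.3,0,0,0.15,0,0,0,0.3,0,0,0.15,0,0,0,0.7,0,0,0.15,0,0,0,1,0,0,0.15,0,0,0,1,0,0,0.15,0,0,0,1,0,0,0.15,0,0,0,1,0,0,-2,0,0,0,1,0,0,-5,0,0,0,1,0,0,-9,0,0,0,1,-3,0,-12,0,0,0,1,-7,0,-14,0,0,0,1,-12,0,-14,0,0,0,1,-17,3,-14,0,0,0,1,-20,5,-14,0,0,0,1,-20,5,-14,0,0,0,1,-20,5,-14,0,0,0]'
python3 - <<'E'
from h import *
S=robot.snapshot("top");T=robot.snapshot("side");cv2.imwrite("pics/f.png",np.hstack([S["img"][150:400,100:540],T["img"][130:400,200:500][:250]]))
E
```

```text
time: 25.45
eef_pos: [0.4693, -0.1415, 0.2591]
ee_rot: [-2.714, -1.577, -0.001]
wrist_force: [0.2, -0.3, -1.3]
gripper_width: 0.0913
```

View pics/f.png

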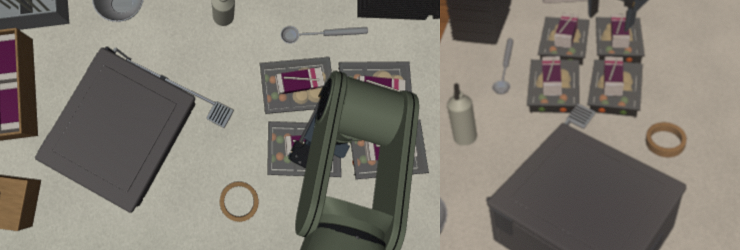

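The lid is shut and the pad is back at (340,246) in the side view. One numeric comparison with the starting pictures, then I'll hand in.

```bash
python3 - <<'E'
from h import *
S=robot.snapshot("top");T=robot.snapshot("side")
for n,s,(x0,y0,x1,y1) in(("top",S,(300,245,345,285)),("side",T,(315,225,365,265)),("side",T,(240,250,450,440)),("top",S,(140,195,300,365))):
    a=cv2.cvtColor(cv2.imread(f"pics/{n}0.png"),6)[y0:y1,x0:x1].astype(np.float32);b=cv2.cvtColor(s["img"],6)[y0:y1,x0:x1].astype(np.float32)
    print(n,cv2.phaseCorrelate(a,b),np.abs(a-b).mean())
p,q=robot.state(),0;print(p["wrist_force"],p["qd"].round(3))
robot.finish_job()
E
```

```text
top ((0.5139480395672429, 0.028831193622380624), 0.976624243789249) 10.246111
side ((0.00571960801924476, 0.04263772698825008), 1.0131622830629348) 2.9085
side ((0.001741532803734458, -0.010550728293011957), 1.0013741564787464) 2.868446
top ((-0.007645041466588509, -0.01578752751439083), 0.968258216381073) 8.233382
[-0.60061561  0.59694286 -0.02350776] [-0.001  0.001 -0.002 -0.002 -0.002  0.   ]
the job is handed in; nothing more can be done
```

The job is handed in at about 25.5 s of the 72 s allowed; no verdict was reported. I gripped the pedal pad, pressed it right down until the lid stood open by itself, and let go. I then lifted the carton out, lowered it onto the empty tray until the wrist force showed contact, and released it. Last, I gripped the pad again and eased it up over about 3 s to its upper stop, released it and moved the arm clear.

**Lid and pedal:** Compared with the starting pictures, the lid is back within 0.02 px in both views. The pad is back within 0.05 px in the side view, but the top view shows a 0.5 px shift in the pad region. I did not chase that; I think it is a change of light or shadow, since the side view and the lid agree.

**Carton:** It lay flat along the middle of the tray, by eye within about 1 cm of centre, and the other trays and cartons looked unmoved. I judged this from the pictures taken right after release. In the final top view the arm partly hid two of the trays.

**Forces:** The largest wrist force I read was about 28 N, when I pulled the pedal gently against its upper stop. The arm was free of contact when I handed the job in.

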